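Pack the settling-in crate and the grooming tray for a small pet

TASK

Make up two kits for the pet sitter. Into the mint-green crate go the white ceramic dome, the willow ring and the squat metal jar: set the dome in first, gently, before the ring or the jar, and leave the dome and the jar standing upright and the ring lying flat, all on the crate's floor. Into the low dark wooden tray go the steel comb, lying flat on its floor, and the slim metal tube, standing upright on its floor; leave the clear scoop where it lies.

Things in the scene. Friction and masses are not known exactly. Their poses are not given: they have to be found in the camera images.
- crate: Mint-green plastic crate, open on top, too heavy to shift: 260 (its x) x 190 (its y) x 70 mm high outside, walls and floor 5 mm thick, so 250 x 180 mm inside. A shut flap is drawn on its +x end and has no function. It stands to one side of the stock (left or right). Origin: centre of its underside, z up.
- tray: Low dark wooden tray, open on top, too heavy to shift: 240 (its x) x 150 (its y) x 28 mm high outside, walls and floor 8 mm thick, so 224 x 134 mm inside. It stands on the other side of the stock from the crate. Origin: centre of its underside, z up.
- dome: White glazed ceramic hideaway dome, 280 g: round, 84 mm across at the foot, rounded shoulders up to 50 mm height, and on top a round upright knob, 22 mm across, from 57 to 78 mm height, by which it is lifted. A dark doorway is painted low on its +x side. Origin: centre of its underside, z up.
- willow_ring: Brown woven willow ring lying flat, about 35 g: a round bar 14 mm thick bent to a circle, 86 mm across outside, 58 mm inside (centre line of the bar at radius 36 mm). Pinch the bar at one side, one finger inside the ring. Origin: in the middle of the ring, at the level of its underside, z up.
- comb: Stainless steel grooming comb lying flat, about 80 g, 150 mm long along its x: bar handle 14 mm wide and 12 mm high from x = -75 to x = +10 mm, centred on y = 0; toothed head 26 mm wide (y = -13 to +13) and 10 mm high from x = +10 to x = +75 mm. It balances near x = -14 mm and can be gripped across the handle at x = -20 mm. Origin: middle of its length, underside, z up.
- squat_jar: Squat round aluminium jar with a lid, 42 mm across and 56 mm high, about 90 g, standing upright. Origin: centre of its underside, z up.
- slim_tube: Slim round aluminium tube with a cap, 28 mm across and 100 mm high, about 80 g, standing upright. Origin: centre of its underside, z up.
- scoop: Clear acrylic scoop among the stock, belongs to no kit and is to be left where it lies: a box-shaped bowl 62 x 52 x 30 mm (x = -7 to +55 mm) and a flat handle 18 mm wide, at 20 to 28 mm height, to x = -55 mm. Origin: underside, z up.
Things that resemble listed ones, but are neither listed nor needed, are in the scene too. What is shaped like the squat_jar but orange or pink is not meant.

How it is judged:
By the outcome, as a careful person would: the job done as asked, in the order asked, and still so for the second after the job is handed in, with the robot touching nothing.
It also fails if it takes over 136 s, if anything falls off the work surface, if the arm or the gripper's body presses on something with over 40 N, if the wrist force passes 120 N, or if a joint passes its speed limit or range.

ROBOT

A 6-joint arm with a two-finger parallel gripper is mounted at the origin on the work surface. World frame = base frame: x ahead of the robot, y to its left, z up, the work surface at z = 0. Lengths are in m, angles in degrees, forces in N, time in s.
With the tool pointing down it reaches from about 0.25 to 0.725 m from the base axis. Payload 9.7 kg.
Tool frame: the origin (TCP) lies between the finger pads; the fingertips stand bot.tcp_to_tips ahead of it and the grasp point (between the pads) lies 11 mm behind it (bot.tcp_to_tips is the distance from the TCP to the fingertips, in m); z points along the fingers, y is the line along which they close (so a half turn about z gives the same grasp; the last joint's range is limited). The gripper opens to 85 mm and grips with 20 to 120 N. Pads are 22 mm wide; open, the fingers measure 114 mm over their backs; the gripper's body (76 mm by 85 mm) begins 54 mm behind the grasp point. The pads swing forward as they close: fully open they stand 13 mm farther back than shut.
Start: joints at [73.396, 4.979, 10.078, 95.1, 0, 90], TCP at [0.157, 0.527, 0.239] pointing down, gripper open.
Joint ranges: [-179.16, 179.16], [-48.56, 103.87], [-65.8, 70.77], [-126.05, 130.52], [-82.76, 87.17], [-180, 180]. Speed limits (degrees/s): [127.2, 127.2, 147.25, 180, 180, 180].

INTERFACE

Orientations are given as [roll, pitch, yaw] about the fixed x, y, z axes, in that order (R = Rz(yaw) Ry(pitch) Rx(roll)).
In Python, from workcell import bot gives the robot as it stands. The module is installed in compiled form; this text tells all that it offers.
- The arm moves only by the tool carry_out, never from a script. Its arguments are lists of equal length, an entry for each row: "linear": the shift along the world's x, y, z normalised to -1 to 1, where 1 is 2 cm, a list of three; "rotation": the turn, a rotation vector about the world's x, y, z normalised to -1 to 1, where 1 is 8 degrees, a list of three; "grip": the closure, from -1 (fully open) to 1 (shut). In form: {"linear": [[tx, ty, tz], ...], "rotation": [[rx, ry, rz], ...], "grip": [grip, ...]}. A call has 1 to 12 rows; each row shifts and turns the commanded pose from where the row before left it; what a row does not reach is not made up. A row lasts 1/10 s, in which the tool goes at most 50 mm and 8.59 degrees, less where a joint would pass 70% of its speed; a pose out of reach is approached as far as the arm can. A call with a number of a shift or a turn outside -1 to 1 is refused whole. A call with a gripper value outside its range is refused whole. The fingers move at their own pace and stop on an object; "grip_force" is the grip in N (left out, the last holds). Time passes only in rows, so rows that do not move let the fingers close. It gives the time, the measured TCP pose, the force, the opening and the grip force at its end, in the units of the state.
- bot.get_obs(): the state, without advancing time (a new reading comes with each control period).
- bot.camera(name): name is "scene" or "side" or "wrist"; returns the picture (420x560x3 uint8, blue, green, red); there is no depth.
- bot.camera_model(name): a dict with "fx", "fy", "cx", "cy" (pixels), "camera_from_world" (4x4, takes a point from world to camera coordinates). Camera axes: x right, y up, looking along -z (the intrinsics and any distortion apply to the point x, -y, -z); pixel columns grow to the right and rows downward; lengths in m; the calibration is good to about 2 mm. A picture is of the moment at which its call begins: read the wrist's pose just before it. camera_model takes no time and is no camera call; for the wrist camera it gives the pose at the moment of the call.
- bot.job_done(): hands the job in; it is judged then, once.
The state is a dict: "time": time; "q": joint angles; "qd": joint speeds; "joint_efforts": joint torques, N m; "ee_pos": TCP position; "tcp_rot": TCP orientation; "wrist_force": force on the tool from outside, world axes, zero at the start; "torque": the same for the moment, N m; "opening": finger opening in m; "grasp_force": force on a finger pad.
Only numpy, scipy, OpenCV 4.12 (cv2) and the standard library are available. Lean on these libraries where they do the work, as an engineer would, in place of code of your own. Each camera call takes 0.05 s, during which the arm holds its last target. There are 200 camera calls.

## Working session

There is one attempt and no reset: what is moved stays moved. The work goes in short steps, Python scripts to look and compute and a tool call to move; the robot and the scene stay as the last step left them, time stands still between calls to the robot, and variables do not carry over. Pictures are saved under pics/ and viewed, at most 14 in all, crops included, and the job is handed in when it is done.

Besides the shell and the picture viewer there is one more tool, called after "Call:" as name(argument=value, ...) on one line, values as JSON. carry_out: Moves the arm, as the interface text tells. Its arguments: {"type":"object","properties":{"linear":{"type":"array","items":{"type":"array","items":{"type":"number"}}},"rotation":{"type":"array","items":{"type":"array","items":{"type":"number"}}},"grip":{"type":"array","items":{"type":"number"}},"grip_force":{"type":"number"}},"required":["linear","rotation","grip"]}

```bash
mkdir -p pics; cat > h.py <<'E'
import numpy as np, cv2
from workcell import bot
def P(name):
    m=bot.camera_model(name); return m
def proj(m,p):
    T=np.array(m["camera_from_world"]); c=T[:3,:3]@np.asarray(p,float)+T[:3,3]
    return np.array([m["cx"]+m["fx"]*c[0]/-c[2], m["cy"]+m["fy"]*(-c[1])/-c[2]])
def ray(m,uv):
    T=np.array(m["camera_from_world"]); R=T[:3,:3]
    d=R.T@np.array([(uv[0]-m["cx"])/m["fx"],-(uv[1]-m["cy"])/m["fy"],-1.]); return -R.T@T[:3,3], d
def onz(m,uv,z):
    o,d=ray(m,uv); return o+d*(z-o[2])/d[2]
def tri(ms,uvs):
    A=np.zeros((3,3));b=np.zeros(3)
    for m,u in zip(ms,uvs):
        o,d=ray(m,u); d=d/np.linalg.norm(d); Q=np.eye(3)-np.outer(d,d); A+=Q;b+=Q@o
    x=np.linalg.solve(A,b)
    return x,[np.round(proj(m,x)-u,1) for m,u in zip(ms,uvs)]
E
python3 - <<'E'
from h import *
for n in ["scene","side","wrist"]:
    m=bot.camera_model(n); cv2.imwrite(f"pics/{n}0.png",bot.camera(n))
    print(n,{k:v for k,v in m.items() if k!="camera_from_world"},np.round(m["camera_from_world"],3).tolist())
print(bot.tcp_to_tips,bot.get_obs())
E
```

```text
scene {'fx': 513.7668809696178, 'fy': 513.7668809696178, 'cx': 278.99933872711284, 'cy': 210.4583830042617} [[-0.806, 0.592, 0.001, 0.419], [-0.341, -0.465, 0.817, 0.133], [0.485, 0.658, 0.576, -1.352], [0.0, 0.0, 0.0, 1.0]]
side {'fx': 514.9766110689812, 'fy': 514.9766110689812, 'cx': 280.82307804000084, 'cy': 208.87403806383466} [[-0.919, -0.394, -0.009, 0.485], [0.287, -0.685, 0.669, -0.18], [-0.27, 0.613, 0.743, -0.923], [0.0, 0.0, 0.0, 1.0]]
wrist {'fx': 289.76054311660164, 'fy': 289.76054311660164, 'cx': 276.68794023030233, 'cy': 202.12616092641989} [[0.286, 0.958, -0.001, -0.549], [-0.91, 0.272, -0.314, 0.042], [-0.3, 0.09, 0.95, -0.382], [0.0, 0.0, 0.0, 1.0]]
0.008 {'time': 0.15, 'q': array([ 7.33967342e+01,  5.00368822e+00,  1.00450128e+01,  9.50994299e+01,
       -8.12714222e-05,  9.00025394e+01]), 'qd': array([-0.07395403, -0.07972955,  0.17601842, -0.0878429 , -0.00823001,
       -0.00250228]), 'joint_efforts': array([-1.49478692e-03, -5.20761323e+01,  4.65044296e+01,  1.39349708e-02,
       -7.05707407e-05,  1.47596205e-05]), 'ee_pos': array([0.15711176, 0.52690986, 0.23874875]), 'tcp_rot': array([-1.79941895e+02,  8.38466734e-05,  1.63394195e+02]), 'wrist_force': array([ 0.62769614, -0.87742958,  0.31379104]), 'torque': array([0.06688617, 0.02191068, 0.02204426]), 'grasp_force': 0.0, 'opening': 0.08563825222249781}
```

View pics/scene0.png

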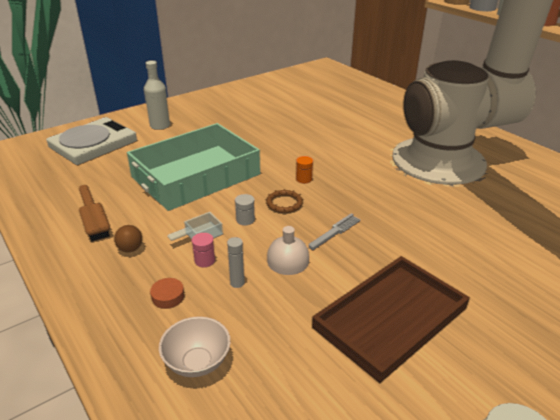

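View pics/side0.png

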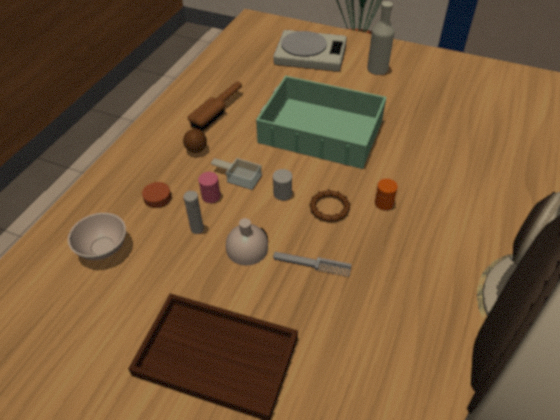

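Scene picture: the dome is at (288,255) with its knob at (288,234), the ring at (284,201), the comb at (335,232), and the tube at (236,262). The scoop is at (200,230), the crate at (195,165) and the tray at (392,315).
Jar candidates: grey (245,210), orange (304,170) and pink (203,250). The grey one is meant, being bare aluminium. The bowl at (195,350) and the bottle at (157,95) are decoys. I'll enlarge both views to confirm.

```bash
python3 - <<'E'
from h import *
def crop(n,x,y,w,h,s):
    c=cv2.imread(f"pics/{n}0.png")[y:y+h,x:x+w]; c=cv2.resize(c,None,fx=s,fy=s,interpolation=cv2.INTER_CUBIC)
    for i in range(0,w,20):
        cv2.line(c,(i*s,0),(i*s,6),(0,0,0),1); cv2.putText(c,str(x+i),(i*s,16),0,.35,(0,0,0))
    for i in range(0,h,20):
        cv2.line(c,(0,i*s),(6,i*s),(0,0,0),1); cv2.putText(c,str(y+i),(8,i*s+4),0,.35,(0,0,0))
    return c
cv2.imwrite("pics/c1.png",crop("scene",180,150,190,145,4)); cv2.imwrite("pics/c2.png",crop("side",170,160,195,130,4))
E
```

```text
(no output)
```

View pics/c1.png

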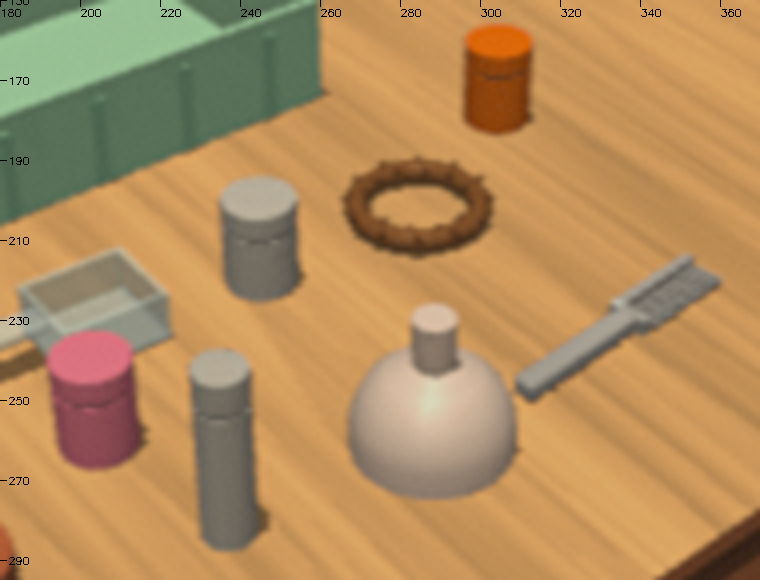

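View pics/c2.png

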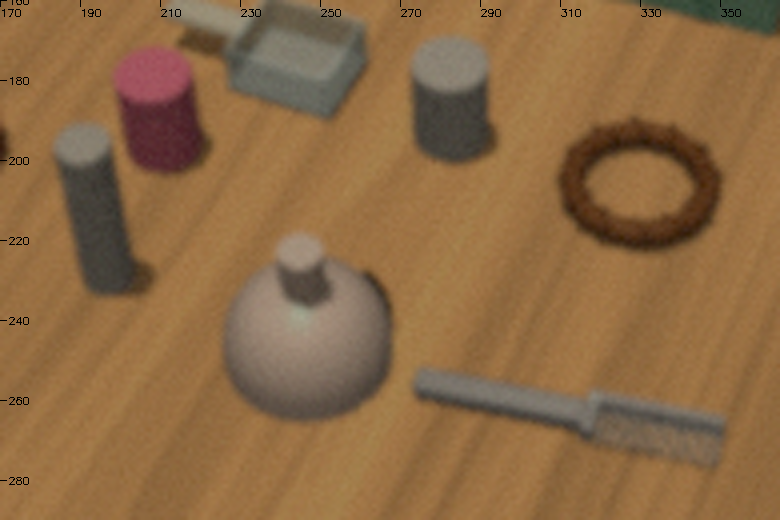

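Scene crop: the grey jar's lid is at (244.5,199.3), the tube top at (235,242), the knob top at (288.8,229.5) and the ring centre at (284.5,201). The comb runs from (311,246) to (356,217). The grey jar is the squat aluminium one; orange and pink are excluded.

```bash
python3 - <<'E'
from h import *
from scipy.optimize import least_squares
S=bot.camera_model("scene");D=bot.camera_model("side")
for n,a,b in [("knob",(288.8,229.5),(245,222)),("jar",(244.5,199.3),(282.5,176.3)),("tube",(235,242),(191,196.3)),("ring",(284.5,201.3),(330,206)),("combH",(311.5,246),(274.5,255)),("combT",(356.3,217.3),(350.8,270.)),
 ("orange",(304.5,160.5),(386,185)),("crA",(259,156),(363,161)),("crB",(220,128),(385,97)),("crC",(130,163),(288,82)),("crD",(172,201),(260,123)),
 ("trA",(402,261),(297,331)),("trB",(468,302),(271,411)),("trC",(382,374),(134,372)),("trD",(315,321),(173,297))]:
    x,r=tri([S,D],[a,b]); print(n,np.round(x*1000,1),np.round(np.r_[r[0],r[1]],1))
for n in("crate","tray"):
    im=None
out=np.hstack([cv2.resize(cv2.imread("pics/scene0.png")[120:210,120:270],None,fx=2.6,fy=2.6),cv2.resize(cv2.imread("pics/side0.png")[75:165,250:400],None,fx=2.6,fy=2.6)])
out2=np.hstack([cv2.resize(cv2.imread("pics/scene0.png")[255:380,305:475],None,fx=2.3,fy=2.3),cv2.resize(cv2.imread("pics/side0.png")[290:415,130:300],None,fx=2.3,fy=2.3)])
h=np.vstack([out[:, :780],out2[:,:780]]);cv2.imwrite("pics/c3.png",h);print(h.shape)
E
```

```text
knob [562.8  87.9  78.5] [-0.4 -0.5 -0.1  0.6]
jar [556.2 -75.6  54.8] [ 0.1  0.1  0.  -0.2]
tube [678.1  82.8  98.2] [ 0.   0.1  0.  -0.1]
ring [448.2 -76.9   6.2] [-0.1 -0.1 -0.   0.1]
combH [503.5  88.5   9.1] [-0.1 -0.1 -0.   0.1]
combT [356.7  63.8   5.1] [-0.5 -0.6 -0.1  0.9]
orange [ 349.2 -130.3   56.7] [-0.2 -0.4 -0.1  0.5]
crA [ 420.4 -209.1   46.3] [ 2.3  3.5  0.3 -4.7]
crB [ 427.5 -397.9   66.2] [-1.4 -2.6 -0.3  3.3]
crC [ 681.6 -405.2   40.1] [-1.2 -2.1 -0.1  2.3]
crD [ 671.7 -208.9   41.3] [-3.7 -6.4 -0.6  7. ]
trA [399.3 232.5  19.7] [-1.4 -1.5 -0.4  2.3]
trB [385.5 374.   17. ] [-2.4 -2.2 -0.9  3.7]
trC [617.  396.8  14.7] [ 0.1  0.1  0.  -0.1]
trD [631.4 252.2  16.2] [-0.7 -0.8 -0.2  1. ]
(522, 780, 3)
```

View pics/c3.png

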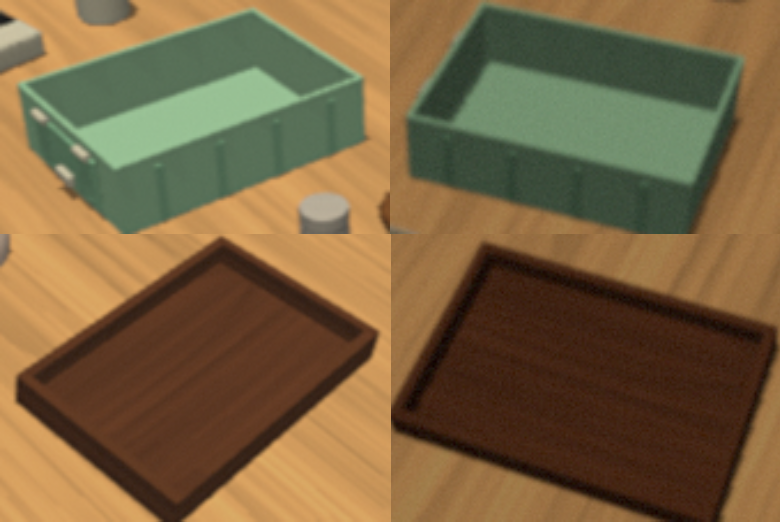

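Crop picture: crate rim corners (scene) are A(259,150), B(217,125), C(128.5,153.5), D(163.5,184). The tray corners are also clear. Next I'll fit the known rectangles.

```bash
python3 - <<'E'
from h import *
from scipy.optimize import least_squares
S=bot.camera_model("scene");D=bot.camera_model("side")
def fit(nm,sc,sd,x0,L,W,zt):
    s=np.array([[-L/2,W/2],[-L/2,-W/2],[L/2,-W/2],[L/2,W/2]])
    def f(p,full=False):
        c,sn=np.cos(p[3]),np.sin(p[3]); r=[]
        for k in range(4):
            X=[p[0]+c*s[k,0]-sn*s[k,1],p[1]+sn*s[k,0]+c*s[k,1],p[2]]
            if sc[k] is not None:r+=list(proj(S,X)-sc[k])
            if sd[k] is not None:r+=list(proj(D,X)-sd[k])
        return np.array(r)
    o=least_squares(f,x0); print(nm,np.round(o.x[:3]*1000,1),np.degrees(o.x[3]),zt,np.round(o.fun,1))
fit("crate",[(259.2,150.4),(217.3,124.6),(128.5,153.5),(163.5,184.2)],[(366.9,145.4),(385,98.5),(286.9,77.7),(257.7,120.4)],[.55,-.3,.07,0.],.26,.19,70)
fit("tray",[(312.8,318.5),(402,256.7),(468.9,298),(382,372.8)],[(171.7,294.3),(297.8,331.7),None,(131.7,370.9)],[.5,.31,.028,0.],.24,.15,28) if 0 else None
# tray: A near base low y, B near base high y, C far high y, D far low y
fit("tray",[(468.9,298),(402,256.7),(312.8,318.5),(382,372.8)],[None,(297.8,331.7),(171.7,294.3),(131.7,370.9)],[.5,.31,.028,0.],.24,.15,28)
# refine jar etc. via ellipse blobs? comb ends rays at z
for n,a,b in [("combH",(311.5,246),(274.5,255)),("combT",(356.3,217.3),(350.8,270.))]:
    for z in(.006,.010): print(n,z,np.round(onz(S,a,z)*1000,1),np.round(onz(D,b,z)*1000,1))
W=cv2.imread("pics/wrist0.png")
m=bot.camera_model("wrist")
for n,p in dict(knob=[.5628,.0879,.078],tube=[.678,.083,.1],jar=[.556,-.0756,.056],ring=[.448,-.077,.007]).items(): print(n,proj(m,p))
E
```

```text
crate [ 551.  -311.    65.1] 2.041608527812948 70 [ 0.2  0.1  0.1  1.5 -0.1 -0.8  2.3 -0.5 -1.9 -0.6 -0.5 -1.2  0.5  1.7
 -0.5  0.2]
tray [507.8 314.   21.6] 5.134559374056322 28 [ 0.5  0.2 -1.3  0.   2.   0.  -0.3 -0.7  0.   0.6  0.2  0.7 -1.4 -0.3]
combH 0.006 [501.1  85.9   6. ] [504.6  86.1   6. ]
combH 0.01 [504.4  89.7  10. ] [503.3  88.8  10. ]
combT 0.006 [358.3  66.9   6. ] [357.   62.5   6. ]
combT 0.01 [362.4  70.7  10. ] [356.4  65.3  10. ]
knob [ 88.95509321 493.16675713]
tube [111.4356375  552.46093214]
jar [ 10.04113286 491.78937337]
ring [ -0.71601479 420.29839624]
```

Call:
carry_out(linear=[[0.4,-0.4,0],[0.85,-0.915,-0.19],[0.85,-0.915,-0.19],[0.85,-0.915,-0.19],[0.85,-0.915,-0.19],[0.85,-0.915,-0.19],[0.85,-0.915,-0.19],[0.85,-0.915,-0.19],[0.85,-0.915,-0.19],[0.85,-0.915,-0.19],[0.85,-0.915,-0.19],[0.85,-0.915,-0.19]], rotation=[[0,0,0],[0,0,0.5],[0,0,0.5],[0,0,0.5],[0,0,0.5],[0,0,0.35],[0,0,0],[0,0,0],[0,0,0],[0,0,0],[0,0,0],[0,0,0]], grip=[-0.2,-0.2,-0.2,-0.2,-0.2,-0.2,-0.2,-0.2,-0.2,-0.2,-0.2,-0.2], grip_force=40)

```text
time: 1.35
ee_pos: [0.3529, 0.3162, 0.1973]
tcp_rot: [-180.0, 0.0, -177.8]
wrist_force: [-0.2, 0.4, 0.1]
opening: 0.0511
grasp_force: 0.0
```

Call:
carry_out(linear=[[0.85,-0.915,-0.19],[0.85,-0.915,-0.19],[0.85,-0.915,-0.19],[0.85,-0.915,-0.19],[0.85,-0.915,-0.19],[0.85,-0.915,-0.19],[0.85,-0.915,-0.19],[0.4,-0.4,0],[0,0,0]], rotation=[[0,0,0],[0,0,0],[0,0,0],[0,0,0],[0,0,0],[0,0,0],[0,0,0],[0,0,0],[0,0,0]], grip=[-0.2,-0.2,-0.2,-0.2,-0.2,-0.2,-0.2,-0.2,-0.2])

```text
time: 2.25
ee_pos: [0.4796, 0.1805, 0.1707]
tcp_rot: [-180.0, -0.0, -177.9]
wrist_force: [-0.4, 0.6, 0.4]
opening: 0.0514
grasp_force: 0.0
```

```bash
python3 - <<'E'
from h import *
o=bot.get_obs(); print(o["time"],o["ee_pos"],o["tcp_rot"],o["opening"],o["wrist_force"])
m=bot.camera_model("wrist"); im=bot.camera("wrist"); cv2.imwrite("pics/w1.png",im)
S=bot.camera_model("scene");D=bot.camera_model("side")
for n,a,b in [("pink",(202.7,238.5),(208.5,178.5)),("scoop",(205,225),(245,172))]:
    x,r=tri([S,D],[a,b]); print(n,np.round(x*1000,1),np.round(np.r_[r[0],r[1]],1))
for n,p in dict(knob=[.563,.088,.078],tube=[.678,.083,.1],jar=[.556,-.0756,.056],ring=[.448,-.077,.007],combH=[.5035,.0885,.01],combT=[.357,.064,.006]).items(): print(n,proj(m,p).round(0))
E
```

```text
2.25 [0.47960489 0.18047507 0.17072456] [-1.79988950e+02 -2.46787309e-02 -1.77926515e+02] 0.051402489224037784 [-0.42887803  0.59676409  0.36844897]
pink [695.7  -9.1  55.7] [ 0.1  0.1  0.  -0.1]
scoop [650.6 -85.7  22.4] [-0.1 -0.1 -0.   0.1]
knob [174. 289.]
tube [171. 403.]
jar [ 14. 264.]
ring [ 28. 147.]
combH [192. 204.]
combT [158.  54.]
```

View pics/w1.png

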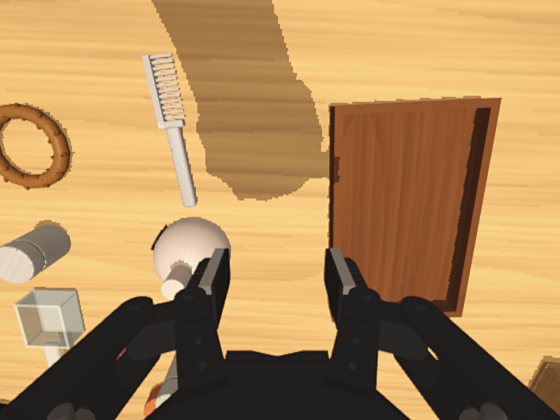

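The wrist picture shows the dome's knob at about (175,285), the comb end at (191,204) and the ring centre at (30,147). All are within a few pixels of the prediction from my measured points, so I'm going to the knob.

Call:
carry_out(linear=[[0.695,-0.77,-0.42],[0.695,-0.77,-0.42],[0.695,-0.77,-0.42],[0.695,-0.77,-0.42],[0.695,-0.77,-0.42],[0.695,-0.77,-0.42],[0,0,0],[0,0,-0.66],[0,0,-0.66],[0,0,-0.66],[0,0,-0.66],[0,0,0]], rotation=[[0,0,0],[0,0,0],[0,0,0],[0,0,0],[0,0,0],[0,0,0],[0,0,0],[0,0,0],[0,0,0],[0,0,0],[0,0,0],[0,0,0]], grip=[-0.2,-0.2,-0.2,-0.2,-0.2,-0.2,-0.2,-0.2,-0.2,-0.2,-0.2,-0.2])

```text
time: 3.5
ee_pos: [0.5611, 0.0894, 0.0651]
tcp_rot: [-180.0, -0.2, -177.8]
wrist_force: [-0.9, 0.8, -0.0]
opening: 0.0513
grasp_force: 0.0
```

Call:
carry_out(linear=[[0,0,0],[0,0,0],[0,0,0],[0,0,0],[0,0,0],[0,0,0]], rotation=[[0,0,0],[0,0,0],[0,0,0],[0,0,0],[0,0,0],[0,0,0]], grip=[0.3,0.6,1,1,1,1])

```text
time: 4.1
ee_pos: [0.5629, 0.0891, 0.0682]
tcp_rot: [-180.0, 0.1, -177.8]
wrist_force: [0.4, -1.8, 4.5]
opening: 0.0197
grasp_force: 39.8
```

Call:
carry_out(linear=[[0,0,0.25],[0,0,0.5],[0,0,0.5],[0,0,0]], rotation=[[0,0,0],[0,0,0],[0,0,0],[0,0,0]], grip=[1,1,1,1])

```text
time: 4.5
ee_pos: [0.5634, 0.0895, 0.0947]
tcp_rot: [180.0, 0.1, -177.8]
wrist_force: [0.6, 0.3, -2.3]
opening: 0.0195
grasp_force: 39.4
```

```bash
python3 - <<'E'
from h import *
a=bot.camera("scene")[180:300,220:360]; b=bot.camera("side")[150:270,180:320]
cv2.imwrite("pics/g1.png",cv2.resize(np.hstack([a,b]),None,fx=2.8,fy=2.8))
E
```

```text
(no output)
```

View pics/g1.png

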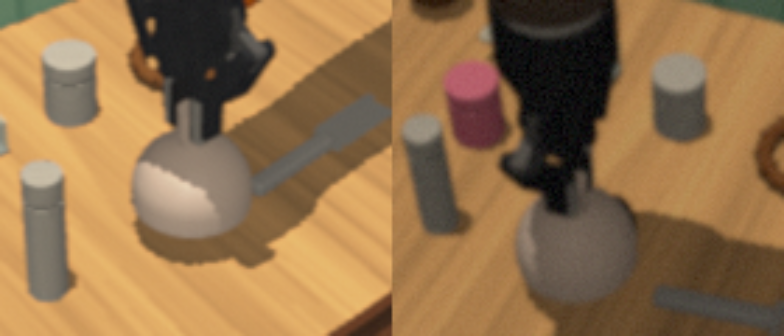

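The dome is lifted cleanly and upright (weight reads 2.3–2.7 N). Next I carry it over the crate.

Call:
carry_out(linear=[[0,0,0.5],[0,0,0.9],[0,0,0.9],[0,-0.2,0.9],[-0.1,-0.5,0.8],[-0.17,-0.9,0.2],[-0.17,-0.92,0],[-0.17,-0.92,0],[-0.17,-0.92,0],[-0.17,-0.92,0],[-0.17,-0.92,0],[-0.17,-0.92,0]], rotation=[[0,0,0],[0,0,0],[0,0,0],[0,0,0],[0,0,0],[0,0,0],[0,0,0],[0,0,0],[0,0,0],[0,0,0],[0,0,0],[0,0,0]], grip=[1,1,1,1,1,1,1,1,1,1,1,1])

```text
time: 5.8
ee_pos: [0.5365, -0.0539, 0.1771]
tcp_rot: [-180.0, 0.0, -177.8]
wrist_force: [-0.2, -0.7, -3.4]
opening: 0.0195
grasp_force: 39.4
```

Call:
carry_out(linear=[[-0.17,-0.92,0],[-0.17,-0.92,0],[-0.17,-0.92,0],[-0.17,-0.92,0],[-0.17,-0.92,0],[-0.17,-0.92,0],[-0.17,-0.92,0],[-0.17,-0.92,0],[-0.17,-0.92,0],[-0.17,-0.92,0],[-0.17,-0.92,0],[-0.17,-0.92,0]], rotation=[[0,0,0],[0,0,0],[0,0,0],[0,0,0],[0,0,0],[0,0,0],[0,0,0],[0,0,0],[0,0,0],[0,0,0],[0,0,0],[0,0,0]], grip=[1,1,1,1,1,1,1,1,1,1,1,1])

```text
time: 7.0
ee_pos: [0.4957, -0.2746, 0.177]
tcp_rot: [180.0, -0.0, -177.8]
wrist_force: [0.6, 1.2, -4.0]
opening: 0.0197
grasp_force: 39.4
```

Call:
carry_out(linear=[[-0.17,-0.92,0],[-0.17,-0.9,0],[-0.17,-0.9,0],[-0.1,-0.5,0],[0,0,0],[0,0,0]], rotation=[[0,0,0],[0,0,0],[0,0,0],[0,0,0],[0,0,0],[0,0,0]], grip=[1,1,1,1,1,1])

```text
time: 7.6
ee_pos: [0.4837, -0.3382, 0.1766]
tcp_rot: [180.0, -0.0, -177.8]
wrist_force: [0.6, 0.9, -3.6]
opening: 0.0196
grasp_force: 39.5
```

```bash
python3 - <<'E'
from h import *
o=bot.get_obs(); print(o["time"],o["ee_pos"],o["tcp_rot"],o["opening"],o["wrist_force"])
m=bot.camera_model("wrist"); im=bot.camera("wrist"); cv2.imwrite("pics/w2.png",im)
a=np.radians(2.04);c,s=np.cos(a),np.sin(a)
for x,y in [(-130,95),(-130,-95),(130,-95),(130,95)]: print(x,y,proj(m,[.551+(c*x-s*y)/1e3,-.311+(s*x+c*y)/1e3,.07]).round())
E
```

```text
7.6 [ 0.48374958 -0.3381869   0.17659478] [ 1.79972592e+02 -7.93435050e-03 -1.77823187e+02] 0.01963778925116429 [ 0.64364192  0.85774097 -3.58343165]
-130 95 [424. 130.]
-130 -95 [192. 130.]
130 -95 [213. 373.]
130 95 [386. 373.]
```

View pics/w2.png

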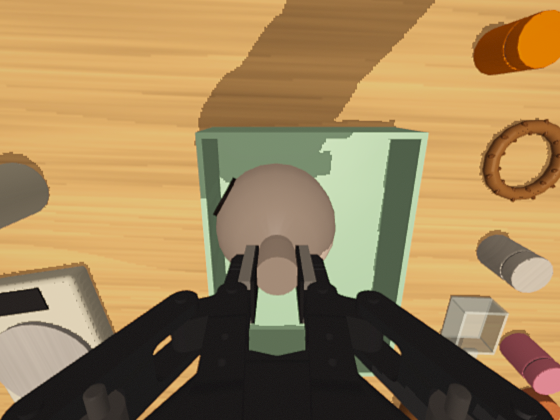

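The wrist picture shows crate rim corners at (197,132) and (428,132), about 4 mm further to +y than my fit, so the centre is about (553,-307). The dome hangs upright inside the walls. I'll lower it gently.

Call:
carry_out(linear=[[0,-0.2,-0.4],[0,0,-0.9],[0,0,-0.9],[0,0,-0.9],[0,0,-0.9],[0,0,-0.5],[0,0,-0.3],[0,0,-0.1],[0,0,0],[0,0,0]], rotation=[[0,0,0],[0,0,0],[0,0,0],[0,0,0],[0,0,0],[0,0,0],[0,0,0],[0,0,0],[0,0,0],[0,0,0]], grip=[1,1,1,1,1,1,1,1,1,1])

```text
time: 8.65
ee_pos: [0.4841, -0.3426, 0.0796]
tcp_rot: [-180.0, 0.1, -177.8]
wrist_force: [0.3, -0.8, -3.3]
opening: 0.0197
grasp_force: 39.4
```

Call:
carry_out(linear=[[0,0,-0.05],[0,0,-0.05],[0,0,-0.05],[0,0,-0.05],[0,0,0]], rotation=[[0,0,0],[0,0,0],[0,0,0],[0,0,0],[0,0,0]], grip=[1,1,1,1,1])

```text
time: 9.15
ee_pos: [0.4837, -0.3423, 0.0745]
tcp_rot: [180.0, -0.0, -177.8]
wrist_force: [0.3, -0.2, -2.9]
opening: 0.0196
grasp_force: 39.4
```

Call:
carry_out(linear=[[0,0,-0.05],[0,0,0],[0,0,-0.05],[0,0,0]], rotation=[[0,0,0],[0,0,0],[0,0,0],[0,0,0]], grip=[1,1,1,1])

```text
time: 9.55
ee_pos: [0.4839, -0.3426, 0.0732]
tcp_rot: [-180.0, 0.0, -177.8]
wrist_force: [-1.8, -0.7, 1.2]
opening: 0.0199
grasp_force: 39.8
```

Touchdown: the weight went from -2.9 N to about 0. Release, rise and go toward the ring.

Call:
carry_out(linear=[[0,0,0],[0,0,0],[0,0,0],[0,0,0],[0,0,0.3],[0,0,0.9],[0,0,0.9],[0,0,0.9],[0,0,0.9],[-0.1,0.5,0],[-0.12,0.95,0],[-0.12,0.95,0]], rotation=[[0,0,0],[0,0,0],[0,0,0],[0,0,0],[0,0,0],[0,0,0],[0,0,0],[0,0,0],[0,0,0],[0,0,0],[0,0,0],[0,0,0]], grip=[0.45,0.3,0.05,0.05,0.05,0.05,0.05,0.05,0.05,0.05,0.05,0.05])

```text
time: 10.75
ee_pos: [0.4765, -0.2933, 0.1498]
tcp_rot: [180.0, -0.0, -177.8]
wrist_force: [0.1, 0.0, -0.6]
opening: 0.0405
grasp_force: 0.0
```

Call:
carry_out(linear=[[-0.12,0.95,0],[-0.12,0.95,0],[-0.12,0.95,0],[-0.12,0.95,0],[-0.12,0.95,0],[-0.12,0.95,0],[-0.12,0.95,0],[-0.12,0.95,0],[-0.12,0.95,0],[-0.12,0.95,0],[-0.12,0.95,0],[0,0,0]], rotation=[[0,0,0],[0,0,0],[0,0,0],[0,0,0],[0,0,0],[0,0,0],[0,0,0],[0,0,0],[0,0,0],[0,0,0],[0,0,0],[0,0,0]], grip=[0.05,0.05,0.05,0.05,0.05,0.05,0.05,0.05,0.05,0.05,0.05,0.05])

```text
time: 11.95
ee_pos: [0.45, -0.0833, 0.1506]
tcp_rot: [180.0, 0.0, -177.7]
wrist_force: [0.3, 0.0, -0.2]
opening: 0.0407
grasp_force: 0.0
```

```bash
cat >> h.py <<'E'
def st():
    o=bot.get_obs(); print(o["time"],o["ee_pos"].round(4),o["tcp_rot"].round(1),o["opening"].round(4),o["wrist_force"].round(1))
E
python3 - <<'E'
from h import *
st()
m=bot.camera_model("wrist"); im=bot.camera("wrist"); cv2.imwrite("pics/w3.png",im)
import pickle; pickle.dump(m,open("w3.pkl","wb"))
for n,p in dict(ring=[.448,-.077,.007],jar=[.556,-.0756,.056]).items(): print(n,proj(m,p).round(0))
hsv=cv2.cvtColor(im,cv2.COLOR_BGR2HSV)
E
```

```text
Traceback (most recent call last):
  File "h.py", line 20, in st
    o=bot.get_obs(); print(o["time"],o["ee_pos"].round(4),o["tcp_rot"].round(1),o["opening"].round(4),o["wrist_force"].round(1))
                                                                                ^^^^^^^^^^^^^^^^^^
AttributeError: 'float' object has no attribute 'round'
```

Call:
carry_out(linear=[[-0.1,0.7,-0.5],[0,0.7,-0.5],[0,0.7,-0.5],[0,0,0],[0,0,0]], rotation=[[0,0,0],[0,0,0],[0,0,0],[0,0,0],[0,0,0]], grip=[0.05,0.05,0.05,0.05,0.05])

```text
time: 12.45
ee_pos: [0.4483, -0.0433, 0.1203]
tcp_rot: [-180.0, -0.0, -177.8]
wrist_force: [0.3, -0.3, -0.6]
opening: 0.0403
grasp_force: 0.0
```

```bash
sed -i 's/o\["opening"\].round(4)/round(o["opening"],4)/' h.py
python3 - <<'E'
from h import *
st()
m=bot.camera_model("wrist"); im=bot.camera("wrist"); cv2.imwrite("pics/w3.png",im)
for n,p in dict(ring=[.448,-.077,.007],pinch=[.448,-.041,.014]).items(): print(n,proj(m,p).round(0))
b=im.astype(int); msk=((b[:,:,2]-b[:,:,0]>30)&(b[:,:,2]<150)).astype(np.uint8)
n,l,s,c=cv2.connectedComponentsWithStats(msk)
for i in range(1,n):
    if s[i,4]>800: print(s[i],c[i], onz(m,(s[i,0]+s[i,2]/2,s[i,1]+s[i,3]/2),.007).round(4))
E
```

```text
12.45 [ 0.4483 -0.0433  0.1203] [-180.    -0.  -177.8] 0.0403 [ 0.3 -0.3 -0.6]
ring [240. 198.]
pinch [280. 202.]
[ 203   20  134   65 6850] [272.36627737  50.08145985] [ 0.3289 -0.0539  0.007 ]
[ 148   35   47   65 1230] [178.62113821  71.67479675] [ 0.3425 -0.131   0.007 ]
[ 197   88  132   14 1041] [274.24495677  93.77233429] [ 0.3601 -0.0586  0.007 ]
[ 189  148  156   95 5224] [252.98143185 180.51933384] [ 0.4449 -0.053   0.007 ]
[ 529  260   31  128 1774] [549.33258174 339.30608794] [0.5755 0.2435 0.007 ]
```

View pics/w3.png

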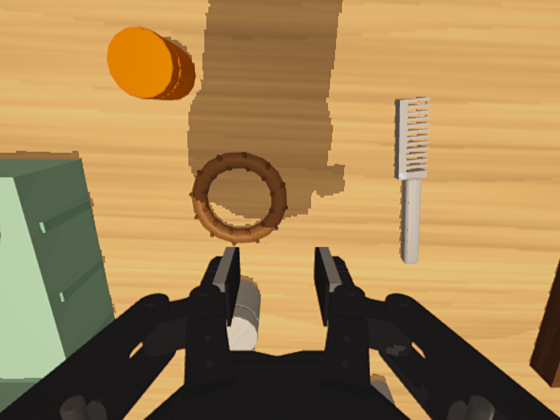

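Ring seen at centre (239,198), exactly as predicted. I'll pinch its +y side.

Call:
carry_out(linear=[[0,0.1,-0.6],[0,0,-0.95],[0,0,-0.95],[0,0,-0.95],[0,0,-0.95],[0,0,-0.6],[0,0,-0.4],[0,0,0],[0,0,0]], rotation=[[0,0,0],[0,0,0],[0,0,0],[0,0,0],[0,0,0],[0,0,0],[0,0,0],[0,0,0],[0,0,0]], grip=[0.05,0.05,0.05,0.05,0.05,0.05,0.05,0.05,0.05])

```text
time: 13.4
ee_pos: [0.4489, -0.0414, 0.0132]
tcp_rot: [-180.0, 0.0, -177.8]
wrist_force: [0.3, 0.6, -0.4]
opening: 0.0408
grasp_force: 0.0
```

Call:
carry_out(linear=[[0,0,0],[0,0,0],[0,0,0],[0,0,0],[0,0,0],[0,0,0.1],[0,0,0.3],[0,0,0.6],[0,0,0]], rotation=[[0,0,0],[0,0,0],[0,0,0],[0,0,0],[0,0,0],[0,0,0],[0,0,0],[0,0,0],[0,0,0]], grip=[0.4,0.7,1,1,1,1,1,1,1])

```text
time: 14.3
ee_pos: [0.4496, -0.0415, 0.0347]
tcp_rot: [-180.0, 0.1, -177.8]
wrist_force: [0.7, -0.5, -0.2]
opening: 0.013
grasp_force: 36.0
```

Ring gripped (13 mm, 36 N). Up and over to the crate.

Call:
carry_out(linear=[[0,0,0.7],[0,0,1],[0,0,1],[0,0,1],[0,0,1],[0.3,-0.4,0.3],[0.59,-0.85,0],[0.59,-0.85,0],[0.59,-0.85,0],[0.59,-0.85,0],[0.59,-0.85,0],[0.59,-0.85,0]], rotation=[[0,0,0],[0,0,0],[0,0,0],[0,0,0],[0,0,0],[0,0,0],[0,0,0],[0,0,0],[0,0,0],[0,0,0],[0,0,0],[0,0,0]], grip=[1,1,1,1,1,1,1,1,1,1,1,1])

```text
time: 15.5
ee_pos: [0.5259, -0.1527, 0.1321]
tcp_rot: [180.0, -0.0, -177.8]
wrist_force: [-0.3, -0.0, -0.3]
opening: 0.0126
grasp_force: 36.0
```

Call:
carry_out(linear=[[0.59,-0.85,0],[0.59,-0.85,0],[0.59,-0.85,0],[0.59,-0.85,0],[0.59,-0.85,0],[0.59,-0.85,0],[0.59,-0.85,0],[0.3,-0.45,0],[0,0,0],[0,0,0]], rotation=[[0,0,0],[0,0,0],[0,0,0],[0,0,0],[0,0,0],[0,0,0],[0,0,0],[0,0,0],[0,0,0],[0,0,0]], grip=[1,1,1,1,1,1,1,1,1,1])

```text
time: 16.5
ee_pos: [0.6137, -0.2795, 0.1319]
tcp_rot: [180.0, -0.1, -177.8]
wrist_force: [-0.5, 0.4, 0.0]
opening: 0.0131
grasp_force: 36.0
```

```bash
python3 - <<'E'
from h import *
st()
m=bot.camera_model("wrist"); im=bot.camera("wrist"); cv2.imwrite("pics/w4.png",im)
for x,y in [(-130,95),(-130,-95)]: print(proj(m,[.553+x/1e3-.0356*y/1e3,-.307+.0356*x/1e3+y/1e3,.07]).round())
E
```

```text
16.5 [ 0.6137 -0.2795  0.1319] [ 1.800e+02 -1.000e-01 -1.778e+02] 0.0131 [-0.5  0.4  0. ]
[ 410. -115.]
[  51. -116.]
```

View pics/w4.png

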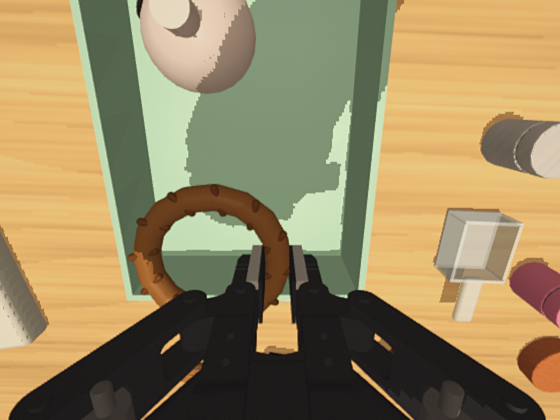

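The wrist picture shows the ring level in the gripper, the dome standing at (200,45), and the crate's far rim at row ~298. I'll check that rim against the ring's edge.

```bash
python3 - <<'E'
from h import *
m=bot.camera_model("wrist")
for u in [(130,298),(362,298),(100,150),(378,130)]: print(u,onz(m,u,.07).round(4))
for u in [(156,250),(340,252)]: print("floor",u,onz(m,u,.005).round(4))
E
```

```text
(130, 298) [ 0.6856 -0.3963  0.07  ]
(362, 298) [ 0.6787 -0.2083  0.07  ]
(100, 150) [ 0.5665 -0.4023  0.07  ]
(378, 130) [ 0.5462 -0.2149  0.07  ]
floor (156, 250) [ 0.6764 -0.4     0.005 ]
floor (340, 252) [ 0.6718 -0.2134  0.005 ]
```

Crate confirmed (far outer edge x≈0.682, y from -0.40 to -0.21), so the ring's edge at 0.657 clears. Lowering.

Call:
carry_out(linear=[[0,0,-0.6],[0,0,-0.9],[0,0,-0.9],[0,0,-0.9],[0,0,-0.9],[0,0,-0.6],[0,0,-0.4],[0,0,-0.3],[0,0,-0.15],[0,0,0]], rotation=[[0,0,0],[0,0,0],[0,0,0],[0,0,0],[0,0,0],[0,0,0],[0,0,0],[0,0,0],[0,0,0],[0,0,0]], grip=[1,1,1,1,1,1,1,1,1,1])

```text
time: 17.55
ee_pos: [0.614, -0.2793, 0.0198]
tcp_rot: [-180.0, 0.0, -177.8]
wrist_force: [0.0, -0.0, -0.4]
opening: 0.0128
grasp_force: 36.0
```

Call:
carry_out(linear=[[0,0,-0.1],[0,0,0],[0,0,0],[0,0,0],[0,0,0],[0,0,0.5],[0,0,1],[0,0,1],[0,0,1],[0,0,1],[0,0,0.8],[-0.15,0.5,0]], rotation=[[0,0,0],[0,0,0],[0,0,0],[0,0,0],[0,0,0],[0,0,0],[0,0,0],[0,0,0],[0,0,0],[0,0,0],[0,0,0],[0,0,0]], grip=[1,1,0.4,0.2,0.2,0.2,0.2,0.2,0.2,-0.2,-0.5,-0.6])

```text
time: 18.75
ee_pos: [0.612, -0.2703, 0.1269]
tcp_rot: [-179.9, 0.2, -177.9]
wrist_force: [-0.4, 0.1, 0.7]
opening: 0.0683
grasp_force: 0.0
```

Call:
carry_out(linear=[[-0.28,0.95,0],[-0.28,0.95,0],[-0.28,0.95,0],[-0.28,0.95,0],[-0.28,0.95,0],[-0.28,0.95,0],[-0.28,0.95,0],[-0.28,0.95,0],[-0.28,0.95,0],[-0.28,0.95,0],[0,0,0],[0,0,0]], rotation=[[0,0,0],[0,0,0],[0,0,0],[0,0,0],[0,0,0],[0,0,0],[0,0,0],[0,0,0],[0,0,0],[0,0,0],[0,0,0],[0,0,0]], grip=[-0.6,-0.6,-0.6,-0.6,-0.6,-0.6,-0.6,-0.6,-0.6,-0.6,-0.6,-0.6])

```text
time: 19.95
ee_pos: [0.5549, -0.0787, 0.1238]
tcp_rot: [-180.0, 0.0, -177.7]
wrist_force: [-0.4, -0.4, -0.3]
opening: 0.0685
grasp_force: 0.0
```

```bash
python3 - <<'E'
from h import *
st()
a=bot.camera("scene")[115:215,120:310]; b=bot.camera("wrist")
m=bot.camera_model("wrist"); print(proj(m,[.556,-.0756,.056]))
a=cv2.resize(a,(420*190//100//2,210));b=cv2.resize(b,(400,300))
h=np.zeros((300,800,3),np.uint8);h[:210,:399]=a[:,:399];h[:,400:]=b;cv2.imwrite("pics/w5.png",h)
E
```

```text
19.95 [ 0.5549 -0.0787  0.1238] [-180.     0.  -177.7] 0.0685 [-0.4 -0.4 -0.3]
[283.02516108 219.03891933]
```

View pics/w5.png

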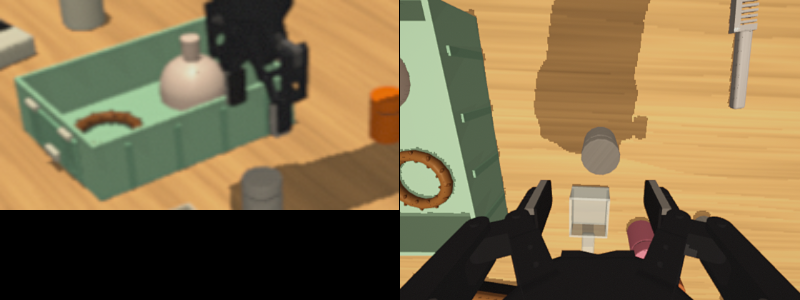

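Dome upright and ring flat in the crate; the jar lid at (281,217) in the wrist view matches the prediction (283,219). Grasping the jar.

Call:
carry_out(linear=[[0.05,0.15,-0.6],[0,0,-0.95],[0,0,-0.95],[0,0,-0.95],[0,0,-0.95],[0,0,-0.5],[0,0,0],[0,0,0],[0,0,0],[0,0,0],[0,0,0],[0,0,0]], rotation=[[0,0,0],[0,0,0],[0,0,0],[0,0,0],[0,0,0],[0,0,0],[0,0,0],[0,0,0],[0,0,0],[0,0,0],[0,0,0],[0,0,0]], grip=[-0.6,-0.6,-0.6,-0.6,-0.6,-0.6,-0.6,-0.2,0.1,0.3,0.5,0.5])

```text
time: 21.25
ee_pos: [0.5567, -0.0765, 0.0268]
tcp_rot: [-180.0, 0.1, -177.8]
wrist_force: [-0.3, 0.6, 5.4]
opening: 0.0414
grasp_force: 40.7
```

Call:
carry_out(linear=[[0,0,0],[0,0,0.2],[0,0,0.6],[0,0,1],[0,0,0]], rotation=[[0,0,0],[0,0,0],[0,0,0],[0,0,0],[0,0,0]], grip=[0.5,0.5,0.5,0.5,0.5])

```text
time: 21.75
ee_pos: [0.5574, -0.0765, 0.0649]
tcp_rot: [-180.0, 0.2, -177.8]
wrist_force: [0.2, 0.1, -0.1]
opening: 0.041
grasp_force: 40.5
```

Call:
carry_out(linear=[[0,0,0.8],[0,0,1],[0,0,1],[0,-0.4,0.3],[-0.07,-0.9,0],[-0.08,-0.9,0],[-0.08,-0.9,0],[-0.08,-0.9,0],[-0.08,-0.9,0],[-0.08,-0.9,0],[-0.08,-0.9,0],[-0.08,-0.9,0]], rotation=[[0,0,0],[0,0,0],[0,0,0],[0,0,0],[0,0,0],[0,0,0],[0,0,0],[0,0,0],[0,0,0],[0,0,0],[0,0,0],[0,0,0]], grip=[0.5,0.5,0.5,0.5,0.5,0.5,0.5,0.5,0.5,0.5,0.5,0.5])

```text
time: 22.95
ee_pos: [0.543, -0.2296, 0.123]
tcp_rot: [180.0, -0.0, -177.8]
wrist_force: [-0.8, -0.1, -0.6]
opening: 0.0413
grasp_force: 40.6
```

Call:
carry_out(linear=[[-0.08,-0.9,0],[-0.08,-0.9,0],[-0.06,-0.4,0],[0,0,0],[0,0,-0.6],[0,0,-0.9],[0,0,-0.9],[0,0,-0.9],[0,0,-0.6],[0,0,-0.3],[0,0,0]], rotation=[[0,0,0],[0,0,0],[0,0,0],[0,0,0],[0,0,0],[0,0,0],[0,0,0],[0,0,0],[0,0,0],[0,0,0],[0,0,0]], grip=[0.5,0.5,0.5,0.5,0.5,0.5,0.5,0.5,0.5,0.5,0.5])

```text
time: 24.05
ee_pos: [0.5386, -0.2718, 0.0388]
tcp_rot: [180.0, -0.1, -177.8]
wrist_force: [0.9, -0.4, -0.5]
opening: 0.041
grasp_force: 40.6
```

Call:
carry_out(linear=[[0,0,-0.15],[0,0,-0.1],[0,0,-0.05],[0,0,-0.05],[0,0,0]], rotation=[[0,0,0],[0,0,0],[0,0,0],[0,0,0],[0,0,0]], grip=[0.5,0.5,0.5,0.5,0.5])

```text
time: 24.55
ee_pos: [0.539, -0.2724, 0.0327]
tcp_rot: [-180.0, 0.0, -177.8]
wrist_force: [0.3, -0.8, -1.0]
opening: 0.0414
grasp_force: 40.6
```

Call:
carry_out(linear=[[0,0,-0.05],[0,0,0],[0,0,0],[0,0,0],[0,0,0],[0,0,0],[0,0,0.3],[0,0,0.9],[0,0,0.9],[0,0,1],[0,0,1],[0,0,0.8]], rotation=[[0,0,0],[0,0,0],[0,0,0],[0,0,0],[0,0,0],[0,0,0],[0,0,0],[0,0,0],[0,0,0],[0,0,0],[0,0,0],[0,0,0]], grip=[0.5,0.5,-0.1,-0.3,-0.35,-0.35,-0.35,-0.35,-0.35,-0.2,0,0])

```text
time: 25.75
ee_pos: [0.5392, -0.2725, 0.1315]
tcp_rot: [-180.0, 0.1, -177.8]
wrist_force: [0.2, -0.5, -0.3]
opening: 0.0424
grasp_force: 0.0
```

Call:
carry_out(linear=[[-0.1,0.5,0],[-0.24,0.95,0],[-0.24,0.95,0],[-0.24,0.95,0],[-0.24,0.95,0],[-0.24,0.95,0],[-0.24,0.95,0],[-0.24,0.95,0],[-0.24,0.95,0],[-0.24,0.95,0],[-0.24,0.95,0],[-0.24,0.95,0]], rotation=[[0,0,0],[0,0,0.2],[0,0,0.3],[0,0,0.4],[0,0,0],[0,0,0],[0,0,0],[0,0,0],[0,0,0],[0,0,0],[0,0,0],[0,0,0]], grip=[0,0,0,0,0,0,0,0,0,0,0,0])

```text
time: 26.95
ee_pos: [0.4834, -0.052, 0.1292]
tcp_rot: [180.0, -0.0, -170.7]
wrist_force: [0.7, 0.9, -0.8]
opening: 0.0429
grasp_force: 0.0
```

Call:
carry_out(linear=[[-0.24,0.95,0],[-0.24,0.95,0],[-0.24,0.95,0],[-0.24,0.95,0],[-0.24,0.95,0],[-0.24,0.95,0],[-0.2,0.95,0],[0,0,0],[0,0,0]], rotation=[[0,0,0],[0,0,0],[0,0,0],[0,0,0],[0,0,0],[0,0,0],[0,0,0],[0,0,0],[0,0,0]], grip=[0,0,0,0,0,0,0,0,0])

```text
time: 27.85
ee_pos: [0.4509, 0.0799, 0.1293]
tcp_rot: [-180.0, -0.0, -170.6]
wrist_force: [0.6, -0.2, 0.5]
opening: 0.0422
grasp_force: 0.0
```

```bash
python3 - <<'E'
from h import *
st()
a=bot.camera("scene")[115:215,120:310]; b=bot.camera("wrist")
m=bot.camera_model("wrist"); print([proj(m,p).round() for p in ([.5035,.0885,.01],[.357,.064,.006],[.45,.0795,.012])])
a=cv2.resize(a,None,fx=1.9,fy=1.9);cv2.imwrite("pics/w6f.png",b);b=cv2.resize(b,(440,330))
h=np.zeros((330,800,3),np.uint8);h[:190,:360]=a[:,:360];h[:,360:]=b;cv2.imwrite("pics/w6.png",h)
E
```

```text
27.85 [0.4509 0.0799 0.1293] [-180.    -0.  -170.6] 0.0422 [ 0.6 -0.2  0.5]
[array([278., 249.]), array([278.,  87.]), array([278., 197.])]
```

View pics/w6.png

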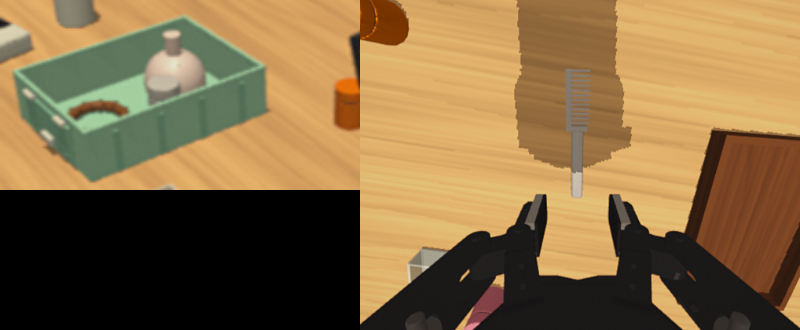

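Crate kit is complete: dome upright, ring flat, jar standing. The comb's end at (276,249) and head at row 88 match the prediction, and the comb is in line with the gripper. Grasping the comb.

Call:
carry_out(linear=[[0,0,-0.6],[0,0,-0.95],[0,0,-0.95],[0,0,-0.95],[0,0,-0.95],[0,0,-0.8],[0,0,-0.45],[0,0,-0.25],[0,0,0],[0,0,0]], rotation=[[0,0,0],[0,0,0],[0,0,0],[0,0,0],[0,0,0],[0,0,0],[0,0,0],[0,0,0],[0,0,0],[0,0,0]], grip=[0,0,0,0,0,0,0,0,0,0])

```text
time: 28.95
ee_pos: [0.4517, 0.0796, 0.0122]
tcp_rot: [-180.0, 0.0, -170.6]
wrist_force: [-0.6, -0.5, 0.4]
opening: 0.0426
grasp_force: 0.0
```

Call:
carry_out(linear=[[0,0,0],[0,0,0],[0,0,0],[0,0,0],[0,0,0],[0,0,0.1],[0,0,0.3],[0,0,0.6],[0,0,0]], rotation=[[0,0,0],[0,0,0],[0,0,0],[0,0,0],[0,0,0],[0,0,0],[0,0,0],[0,0,0],[0,0,0]], grip=[0.4,0.7,1,1,1,1,1,1,1])

```text
time: 29.85
ee_pos: [0.4524, 0.0798, 0.0336]
tcp_rot: [180.0, 0.1, -170.6]
wrist_force: [0.6, 0.5, -0.8]
opening: 0.0125
grasp_force: 39.5
```

Call:
carry_out(linear=[[0,0,0.6],[0,0,0.9],[0,0,0.9],[0,0.4,0.9],[0.27,0.9,0.5],[0.27,0.95,0],[0.27,0.95,0],[0.27,0.95,0],[0.27,0.95,0],[0.27,0.95,0],[0.27,0.95,0],[0.27,0.95,0]], rotation=[[0,0,0],[0,0,0],[0,0,0],[0,0,0],[0,0,-0.14],[0,0,-0.2],[0,0,-0.2],[0,0,0],[0,0,0],[0,0,0],[0,0,0],[0,0,0]], grip=[1,1,1,1,1,1,1,1,1,1,1,1])

```text
time: 31.05
ee_pos: [0.4947, 0.2395, 0.1083]
tcp_rot: [180.0, 0.0, -174.9]
wrist_force: [0.7, -0.4, -0.0]
opening: 0.0122
grasp_force: 39.5
```

Call:
carry_out(linear=[[0.27,0.95,0],[0.27,0.95,0],[0.27,0.95,0],[0.27,0.9,0],[0.27,0.9,0],[0.2,0.6,0],[0,0,0],[0,0,0]], rotation=[[0,0,0],[0,0,0],[0,0,0],[0,0,0],[0,0,0],[0,0,0],[0,0,0],[0,0,0]], grip=[1,1,1,1,1,1,1,1])

```text
time: 31.85
ee_pos: [0.5254, 0.3434, 0.1077]
tcp_rot: [-180.0, -0.0, -174.9]
wrist_force: [-0.8, -0.3, 0.1]
opening: 0.0126
grasp_force: 39.5
```

```bash
python3 - <<'E'
from h import *
st()
b=bot.camera("wrist"); m=bot.camera_model("wrist"); cv2.imwrite("pics/w7.png",b)
T=lambda x,y,z:[.508+.996*x-.0895*y,.314+.0895*x+.996*y,z]
for x,y in [(-.12,.075),(-.12,-.075),(.12,-.075),(.12,.075)]: print(x,y,proj(m,T(x,y,.028)).round())
import pickle;pickle.dump(m,open("w7.pkl","wb"))
E
```

```text
31.85 [0.5254 0.3434 0.1077] [-180.    -0.  -174.9] 0.0126 [-0.8 -0.3  0.1]
-0.12 0.075 [352.   8.]
-0.12 -0.075 [119.   9.]
0.12 -0.075 [165. 316.]
0.12 0.075 [331. 316.]
```

View pics/w7.png

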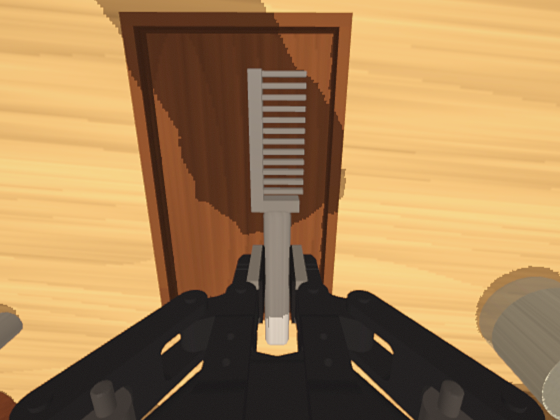

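The wrist picture shows the comb level over the tray, with tray corners at (119,12) and (352,13), within 4 px of prediction. Lowering the comb.

Call:
carry_out(linear=[[0,0,-0.6],[0,0,-0.9],[0,0,-0.9],[0,0,-0.9],[0,0,-0.6],[0,0,-0.25],[0,0,-0.1],[0,0,-0.05],[0,0,0]], rotation=[[0,0,0],[0,0,0],[0,0,0],[0,0,0],[0,0,0],[0,0,0],[0,0,0],[0,0,0],[0,0,0]], grip=[1,1,1,1,1,1,1,1,1])

```text
time: 32.8
ee_pos: [0.5259, 0.3439, 0.0224]
tcp_rot: [180.0, 0.1, -174.9]
wrist_force: [0.5, -0.5, 0.3]
opening: 0.0126
grasp_force: 39.5
```

Call:
carry_out(linear=[[0,0,-0.05],[0,0,0]], rotation=[[0,0,0],[0,0,0]], grip=[1,1])

```text
time: 33.0
ee_pos: [0.5257, 0.3438, 0.021]
tcp_rot: [180.0, 0.0, -174.9]
wrist_force: [-0.3, 0.5, -0.7]
opening: 0.0128
grasp_force: 39.5
```

Call:
carry_out(linear=[[0,0,-0.05],[0,0,0],[0,0,0],[0,0,0],[0,0,0],[0,0,0.4],[0,0,1],[0,0,1],[0,0,1],[0,0,1],[0,0,1],[0,0,1]], rotation=[[0,0,0],[0,0,0],[0,0,0],[0,0,0],[0,0,0],[0,0,0],[0,0,0],[0,0,0],[0,0,0],[0,0,0],[0,0,0],[0,0,0]], grip=[1,0.7,0.35,0.35,0.35,0.35,0.35,0.35,0.2,0,-0.2,-0.2])

```text
time: 34.2
ee_pos: [0.5255, 0.3436, 0.1492]
tcp_rot: [180.0, 0.0, -174.9]
wrist_force: [0.3, -0.5, -0.1]
opening: 0.0512
grasp_force: 0.0
```

Call:
carry_out(linear=[[0.3,-0.5,0],[0.54,-0.93,0],[0.54,-0.93,0],[0.54,-0.93,0],[0.54,-0.93,0],[0.54,-0.93,0],[0.54,-0.93,0],[0.54,-0.93,0],[0.54,-0.93,0],[0.54,-0.93,0],[0.54,-0.93,0],[0.3,-0.5,0]], rotation=[[0,0,0],[0,0,0],[0,0,0],[0,0,0],[0,0,0],[0,0,0],[0,0,0],[0,0,0],[0,0,0],[0,0,0],[0,0,0],[0,0,0]], grip=[-0.2,-0.2,-0.2,-0.2,-0.2,-0.2,-0.2,-0.2,-0.2,-0.2,-0.2,-0.2])

```text
time: 35.4
ee_pos: [0.6461, 0.1356, 0.1469]
tcp_rot: [-180.0, -0.0, -175.0]
wrist_force: [-0.0, 0.3, 0.2]
opening: 0.0513
grasp_force: 0.0
```

```bash
python3 - <<'E'
from h import *
st()
a=bot.camera("scene")[180:380,160:480]; b=bot.camera("wrist")
m=bot.camera_model("wrist"); print(proj(m,[.678,.083,.1]).round())
a=cv2.resize(a,(400,250));b=cv2.resize(b,(400,300))
h=np.zeros((300,800,3),np.uint8);h[:250,:400]=a;h[:,400:]=b;cv2.imwrite("pics/w8.png",h)
E
```

```text
35.4 [0.6461 0.1356 0.1469] [-180.   -0. -175.] 0.0513 [-0.   0.3  0.2]
[200. 264.]
```

View pics/w8.png

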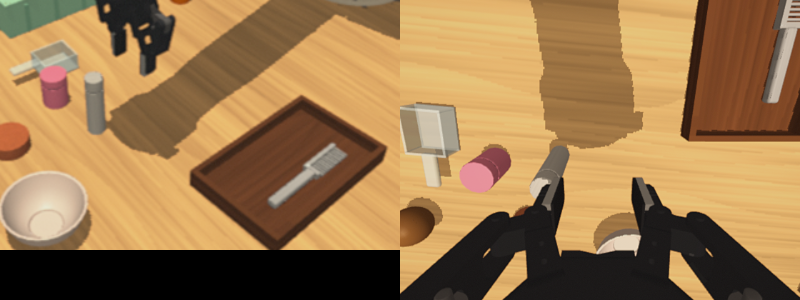

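The picture shows the comb flat in the tray (scene) and the tube top at about (196,259) in the wrist view, against a prediction of (200,264). Going to the tube.

Call:
carry_out(linear=[[0.4,-0.66,0],[0.4,-0.66,0],[0.4,-0.66,0],[0.4,-0.66,0],[0,0,0],[0,0,0],[0,0,-0.5],[0,0,-0.9],[0,0,-0.9],[0,0,-0.9],[0,0,-0.9],[0,0,0]], rotation=[[0,0,0],[0,0,0],[0,0,0],[0,0,0],[0,0,0],[0,0,0],[0,0,0],[0,0,0],[0,0,0],[0,0,0],[0,0,0],[0,0,0]], grip=[-0.2,-0.2,-0.2,-0.2,-0.2,-0.2,-0.2,-0.2,-0.2,-0.2,-0.2,-0.2])

```text
time: 36.7
ee_pos: [0.6756, 0.0853, 0.0621]
tcp_rot: [-180.0, -0.3, -174.9]
wrist_force: [-0.3, 0.3, 0.2]
opening: 0.0513
grasp_force: 0.0
```

Call:
carry_out(linear=[[0,0,0],[0,0,0],[0,0,0],[0,0,0],[0,0,0],[0,0,0]], rotation=[[0,0,0],[0,0,0],[0,0,0],[0,0,0],[0,0,0],[0,0,0]], grip=[0,0.2,0.4,0.7,0.7,0.7])

```text
time: 37.3
ee_pos: [0.6781, 0.085, 0.0669]
tcp_rot: [180.0, 0.1, -174.9]
wrist_force: [0.0, 0.4, 5.8]
opening: 0.0272
grasp_force: 39.9
```

Call:
carry_out(linear=[[0,0,0.2],[0,0,0.6],[0,0,0.8],[0,0,0]], rotation=[[0,0,0],[0,0,0],[0,0,0],[0,0,0]], grip=[0.7,0.7,0.7,0.7])

```text
time: 37.7
ee_pos: [0.6789, 0.085, 0.1013]
tcp_rot: [180.0, 0.3, -174.9]
wrist_force: [1.2, -0.3, -0.4]
opening: 0.0275
grasp_force: 39.4
```

Call:
carry_out(linear=[[0,0,0.6],[0,0,0.9],[0,0,0.9],[-0.3,0.45,0.2],[-0.62,0.91,0],[-0.62,0.91,0],[-0.62,0.91,0],[-0.62,0.91,0],[-0.62,0.91,0],[-0.62,0.91,0],[-0.62,0.91,0],[-0.62,0.91,0]], rotation=[[0,0,0],[0,0,0],[0,0,0],[0,0,0],[0,0,0],[0,0,0],[0,0,0],[0,0,0],[0,0,0],[0,0,0],[0,0,0],[0,0,0]], grip=[0.7,0.7,0.7,0.7,0.7,0.7,0.7,0.7,0.7,0.7,0.7,0.7])

```text
time: 38.9
ee_pos: [0.571, 0.2406, 0.1491]
tcp_rot: [-180.0, -0.0, -174.9]
wrist_force: [-0.6, 0.5, -1.1]
opening: 0.027
grasp_force: 39.4
```

Call:
carry_out(linear=[[-0.62,0.91,0],[-0.62,0.91,0],[-0.3,0.45,0],[0,0,0],[0,0,-0.5],[0,0,-0.9],[0,0,-0.9],[0,0,-0.8],[0,0,-0.3],[0,0,0]], rotation=[[0,0,0],[0,0,0],[0,0,0],[0,0,0],[0,0,0],[0,0,0],[0,0,0],[0,0,0],[0,0,0],[0,0,0]], grip=[0.7,0.7,0.7,0.7,0.7,0.7,0.7,0.7,0.7,0.7])

```text
time: 39.9
ee_pos: [0.5414, 0.2839, 0.0803]
tcp_rot: [-179.9, -0.1, -175.0]
wrist_force: [-0.2, 0.7, -0.0]
opening: 0.0271
grasp_force: 39.4
```

Call:
carry_out(linear=[[0,0,-0.1],[0,0,-0.05],[0,0,-0.05],[0,0,0]], rotation=[[0,0,0],[0,0,0],[0,0,0],[0,0,0]], grip=[0.7,0.7,0.7,0.7])

```text
time: 40.3
ee_pos: [0.5417, 0.285, 0.078]
tcp_rot: [180.0, 0.0, -174.9]
wrist_force: [-0.7, 0.4, -1.0]
opening: 0.0272
grasp_force: 39.4
```

Call:
carry_out(linear=[[0,0,-0.05],[0,0,0],[0,0,0]], rotation=[[0,0,0],[0,0,0],[0,0,0]], grip=[0.7,0.7,0.7])

```text
time: 40.6
ee_pos: [0.5415, 0.2849, 0.0767]
tcp_rot: [-180.0, -0.0, -174.9]
wrist_force: [1.0, 0.4, -0.7]
opening: 0.027
grasp_force: 39.4
```

Call:
carry_out(linear=[[0,0,-0.05],[0,0,0],[0,0,0]], rotation=[[0,0,0],[0,0,0],[0,0,0]], grip=[0.7,0.7,0.7])

```text
time: 40.9
ee_pos: [0.5415, 0.2848, 0.0756]
tcp_rot: [-180.0, -0.0, -174.9]
wrist_force: [-0.0, -0.9, -0.8]
opening: 0.0271
grasp_force: 39.4
```

Call:
carry_out(linear=[[0,0,-0.05],[0,0,0],[0,0,0]], rotation=[[0,0,0],[0,0,0],[0,0,0]], grip=[0.7,0.7,0.7])

```text
time: 41.2
ee_pos: [0.5417, 0.2849, 0.0749]
tcp_rot: [180.0, 0.0, -174.9]
wrist_force: [-1.3, 1.0, 0.4]
opening: 0.0272
grasp_force: 39.6
```

Contact felt (-0.8 N to +0.4 N). Release and retreat upward.

Call:
carry_out(linear=[[0,0,0],[0,0,0],[0,0,0],[0,0,0],[0,0,0],[0,0,0.3],[0,0,0.8],[0,0,1],[0,0,1],[0,0,1],[0,0,1],[0,0,1]], rotation=[[0,0,0],[0,0,0],[0,0,0],[0,0,0],[0,0,0],[0,0,0],[0,0,0],[0,0,0],[0,0,0],[0,0,0],[0,0,0],[0,0,0]], grip=[0.3,0.2,0,-0.1,-0.1,-0.1,-0.1,-0.1,-0.1,-0.1,-0.1,-0.1])

```text
time: 42.4
ee_pos: [0.5415, 0.2848, 0.1981]
tcp_rot: [180.0, 0.0, -174.9]
wrist_force: [0.1, 0.6, 0.6]
opening: 0.0469
grasp_force: 0.0
```

Call:
carry_out(linear=[[-0.5,-0.5,1],[-0.9,-0.9,0.5],[-0.9,-0.9,0],[-0.9,-0.9,0],[-0.9,-0.9,0],[-0.5,-0.5,0],[0,0,0],[0,0,0]], rotation=[[0,0,0],[0,0,0],[0,0,0],[0,0,0],[0,0,0],[0,0,0],[0,0,0],[0,0,0]], grip=[-0.1,-0.1,-0.1,-0.1,-0.1,-0.1,-0.1,-0.1])

```text
time: 43.2
ee_pos: [0.4499, 0.193, 0.2273]
tcp_rot: [180.0, 0.1, -174.9]
wrist_force: [0.4, 0.3, -0.3]
opening: 0.0467
grasp_force: 0.0
```

```bash
python3 - <<'E'
from h import *
st()
# numeric check (picture allowance used up): diff to first frames, blobs of change vs predicted placements
for n in ("scene","side"):
    im=bot.camera(n); m=bot.camera_model(n); old=cv2.imread(f"pics/{n}0.png")
    d=(cv2.absdiff(im,old).max(2)>30).astype(np.uint8); d=cv2.morphologyEx(d,cv2.MORPH_OPEN,np.ones((3,3)))
    k,l,s,c=cv2.connectedComponentsWithStats(d)
    print(n,[s[i].tolist() for i in range(1,k) if s[i,4]>60])
    for nm,p,h in [("tube",(.5417,.285),(.008,.108)),("jar",(.539,-.2725),(.005,.061)),("dome",(.484,-.3425),(.005,.083)),("ring",(.614,-.315),(.005,.019))]:
        print(nm,[proj(m,[*p,z]).round().tolist() for z in h])
    u=proj(m,[.5417,.285,.108]); v=proj(m,[.5417,.285,.02])
    print("along tube bgr",[im[int(round(q[1])),int(round(q[0]))].tolist() for q in [u+(v-u)*t for t in (-.15,0,.25,.5,.75,1)]])
    q=((u+v)/2).astype(int); print("across mid grey?",[int(x) for x in (im[q[1],q[0]-14:q[0]+15:2].max(1).astype(int)-im[q[1],q[0]-14:q[0]+15:2].min(1))])
E
```

```text
43.2 [0.4499 0.193  0.2273] [ 1.800e+02  1.000e-01 -1.749e+02] 0.0467 [ 0.4  0.3 -0.3]
scene [[358, 0, 69, 68, 1875], [367, 0, 18, 25, 257], [498, 0, 16, 22, 215], [528, 0, 32, 64, 709], [386, 17, 10, 10, 79], [483, 46, 47, 33, 357], [350, 68, 97, 109, 5786], [479, 79, 63, 50, 1995], [474, 82, 15, 28, 180], [474, 100, 70, 50, 788], [196, 130, 32, 40, 779], [491, 159, 37, 27, 549], [406, 164, 49, 18, 491], [156, 168, 32, 10, 208], [457, 172, 15, 9, 96], [346, 174, 104, 144, 5749], [463, 181, 97, 78, 3027], [265, 189, 39, 26, 628], [234, 194, 22, 32, 593], [266, 214, 95, 61, 2081], [227, 237, 21, 51, 817], [374, 294, 63, 52, 946]]
tube [[366.0, 312.0], [372.0, 269.0]]
jar [[207.0, 178.0], [206.0, 158.0]]
dome [[212.0, 160.0], [210.0, 133.0]]
ring [[172.0, 180.0], [171.0, 175.0]]
along tube bgr [[65, 95, 122], [161, 181, 193], [103, 115, 122], [103, 115, 122], [102, 115, 122], [103, 116, 122]]
across mid grey? [85, 66, 62, 19, 17, 17, 18, 17, 18, 17, 16, 30, 64, 63, 64]
side [[238, 0, 40, 7, 140], [403, 0, 44, 10, 270], [448, 0, 29, 16, 389], [218, 8, 113, 259, 15140], [336, 98, 34, 41, 836], [259, 129, 34, 11, 230], [309, 189, 42, 35, 908], [183, 191, 27, 44, 724], [274, 194, 286, 226, 21311], [272, 251, 80, 26, 957], [533, 285, 27, 61, 1011], [192, 295, 23, 45, 674], [167, 351, 90, 39, 1281]]
tube [[209.0, 333.0], [201.0, 302.0]]
jar [[322.0, 140.0], [323.0, 121.0]]
dome [[353.0, 128.0], [356.0, 102.0]]
ring [[299.0, 122.0], [299.0, 117.0]]
along tube bgr [[128, 145, 155], [132, 148, 160], [92, 103, 109], [69, 77, 80], [62, 70, 75], [63, 73, 78]]
across mid grey? [52, 52, 35, 13, 13, 13, 16, 11, 9, 14, 13, 13, 34, 37, 26]
```

The tube shows as a straight grey column on its predicted upright axis in both views. The crate changes match the dome, jar and ring placements, and the scoop's area is unchanged. Handing in.

```bash
python3 -c "
from workcell import bot
print(bot.job_done())"
```

```text
the job is handed in; nothing more can be done
None
```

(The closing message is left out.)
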